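# Zero a kitchen scale with a trimming tool

## Robot

A 6-joint arm with a two-finger parallel gripper is mounted at the origin on a cart in front of the work surface, level with it; the furniture and walls round the work are solid. World frame = base frame: x ahead of the robot, y to its left, z up, the work surface at z = 0. Lengths are in mm, angles in rad, forces in N, time in s.
With the tool pointing down it reaches from about 350 to 950 mm from the base axis. Payload 17.4 kg.
Tool frame: the origin (TCP) lies between the finger pads; the fingertips stand 11 mm ahead of it and the grasp point (between the pads) lies 8 mm behind it (bot.finger_overhang is the distance from the TCP to the fingertips, in mm); y points along the fingers, x is the direction in which the jaws open and shut, and the axes are right-handed (so a half turn about y gives the same grasp; the last joint's range is limited). The gripper opens to 93 mm and grips with 3 to 60 N. Pads are 15 mm wide; open, the fingers measure 128 mm over their backs; the gripper's body (75 mm by 188 mm) begins 65 mm behind the grasp point.
Start: joints at [1.274, 0.116, 1.442, -0, 1.584, -0.038], TCP at [172.754, 652.525, 229.646] pointing down, gripper open.
Joint ranges: [-2.83, 2.83], [-0.83, 2.19], [0.07, 2.5], [-1.14, 4.28], [0.01, 3], [-2.97, 2.97]. Speed limits (rad/s): [1.89, 1.89, 2.22, 3.14, 3.14, 3.14].

## Interface

Orientations are given as [roll, pitch, yaw] about the fixed x, y, z axes, in that order (R = Rz(yaw) Ry(pitch) Rx(roll)).
In Python, from cell import bot, cams gives the robot as it stands.
- The arm moves only by the shell command python3 -m crank 'ROWS' [OPENING]. ROWS is JSON, one flat list of numbers, 6 for each row, row after row: the shift along the world's x, y, z in m, then the turn, a rotation vector about the world's x, y, z in degrees. A call has 1 to 20 rows; each row shifts and turns the commanded pose from where the row before left it; what a row does not reach is not made up. A row lasts 1/10 s, in which the tool goes at most 50 mm and 8.59 degrees, less where a joint would pass 70% of its speed; a pose out of reach is approached as far as the arm can. A call with a gripper value outside its range is refused whole. OPENING is the closure, from -1 (fully open) to 1 (shut), set as the call begins (- or left out, the last holds). The fingers move at their own pace and stop on an object; the grip force is fixed at half the most. Time passes only in rows, so rows that do not move let the fingers close. It gives the time, the measured TCP pose, the force and the opening at its end, in the units of the state.
- bot.get_state(): the state, without advancing time (a new reading comes with each control period).
- cams.read_camera(name): name is "scene" or "side" or "wrist"; returns a dict with "img" (384x512x3 uint8, blue, green, red), "intrinsics" (3x3 intrinsics, pixels), "R" (3x3) and "t" (3): a world point X has camera coordinates R X + t; the wrist camera has in their place "tool_from_camera" (4x4, takes a point from camera to tool coordinates, whose origin is the TCP and whose axes are the tool frame's). Camera axes: x right, y down, z forward; pixel columns grow to the right and rows downward; lengths in mm; the calibration is good to about 2 mm. A picture is of the moment at which its call begins: read the wrist's pose just before it. There is no depth.
- bot.finish_job(): hands the job in, once; it reports no verdict.
The state is a dict: "time": time; "joint_pos": joint angles; "qvel": joint speeds; "joint_torque": joint torques, N m; "position": TCP position; "tool_rot": TCP orientation; "ft_force": force on the tool from outside, world axes, zero at the start; "moment": the same for the moment, N m; "finger_gap": finger opening in mm.
Only numpy, scipy, OpenCV 4.12 (cv2) and the standard library are available. Lean on these libraries where they do the work, as an engineer would, in place of code of your own. Each camera call takes 0.05 s, during which the arm holds its last target.

## Task

The empty kitchen scale does not read zero. Take the yellow plastic trimming tool out of its wooden stand, set its blade into the slotted screw in the middle of the dial and turn it gently until the red pointer lies in the green zero band, then put the tool back upright and fully down in its stand and let go. Touch the scale only with the tool, press and turn it lightly (clearly under 20 N, and do not force the screw against its end stops), and leave the other things where they are.

Things in the scene. Friction and masses are not known exactly. Their poses are not given: they have to be found in the camera images.
- scale: flat white kitchen scale, 250 x 136 mm, fixed. A steel drum 120 mm across carries the dial (white face 46 mm high, dark bezel 48.5 mm); behind it a round weighing plate, 122 mm across, 56 mm high, 117 mm from the dial's centre along +x. Origin on the dial's axis at the underside; z up, x from the dial's centre through the green zero band to the weighing plate.
- trimmer_axis (a point): centre of the brass screw head's top in the dial's middle when nothing presses on it, 50 mm above the worktop; axes as the scale's (it does not turn or sink with the screw). Head 20 mm across. The slot's direction is not reported: it differs from scale to scale, at the start within 1.0 rad either side of the scale's x axis; see it by camera or find it by feel.
- slot_floor (a point): middle of the screw slot's floor when nothing presses on it, 5 mm below the head's top; axes as the scale's. The slot is straight, 5 mm wide, 5 mm deep, right across the head. The head is sprung: it sinks up to 8 mm under a press of 1.8 N plus 0.9 N per mm, then is hard. A blade pressing across the slot drops in when turned into line: the head springs up round it, the press force falls.
- hub_rim (a point): centre of the red pointer hub's rim, 52 mm above the worktop; axes as the scale's. The hub is a ring round the screw head, 22 mm inner and 31 mm outer diameter, which turns with the pointer; the screw head lies 2 mm below its rim.
- trimmer (a joint): angle in rad of the red pointer (tip 47 mm from the axis) and the screw, which turn together; counterclockwise from above positive, 0 at the middle of the green band (0.06 to either side). Starts at 0.5 to 0.9, so turn clockwise. Steady friction of about 0.035 N m, stays where it is left; end stops at -0.6 and 1.3. A seated blade has about 0.15 rad of play to either side.
- tool: plastic trimming tool, 98 mm long, 40 g, upright in the stand at the start, blade down. Origin at the middle of the blade's lower edge, z up along the tool. White blade 14 mm wide (x), 3 mm thick (y), 8 mm long; round white shank 15 mm across up to 40 mm; yellow flange 26 mm across, 40 to 44 mm, rests on the stand; flat handle above. A half turn about z makes no difference.
- tool_tip (a point): the middle of the blade's lower edge (same point and axes as the tool's origin)
- tool_handle (a point): middle of the yellow flat handle, 74 mm above the blade's edge; axes as the tool's. The handle is 26 mm wide (x), 14 mm thick (y), from 44 to 98 mm; grip it across its 14 mm. A black stripe runs up the middle of both wide faces. The blade lies in the plane of the wide handle.
- stand_mouth (a point): middle of the hole's mouth in the top of the wooden stand (fixed block 60 x 60 mm on a 72 mm foot, top 52 mm above the worktop). The hole is round, vertical, 19 mm wide with a 3 mm chamfer, 46 mm deep; the tool goes in at any yaw. Fully seated, the flange lies on the stand's top and the blade's lower edge is 40 mm below this point.
- lemon: yellow lemon, 71 mm long, bystander; origin at its underside
- garlic: bulb of garlic, 56 mm, bystander; origin at its underside
- timer: green egg-shaped kitchen timer, 58 mm wide and 55 mm high, bystander; origin at its underside
- mill: small grey salt shaker, 44 mm wide and 90 mm high, bystander; origin at its underside
- mug: small striped cup, 65 mm wide and 50 mm high, bystander; origin at its underside

How it is judged (in metres and radians):
On the way, in this order (a step that is already met when the one before it is completed fails the run):
1. the tool's blade stands on the screw head, touching it, while the pointer is still away from the band (horizontal distance between tool_tip and trimmer_axis below 0.005 m and height (world z) of tool_tip below 0.053 m and contact force between tool and scale above 0.3 N and value of joint trimmer above 0.2 rad), for 0.1 s.
2. the pointer is in the green band with the tool still in the screw (value of joint trimmer between -0.06 and 0.06 rad and horizontal distance between tool_tip and trimmer_axis below 0.005 m and height (world z) of tool_tip below 0.05 m), for 0.1 s.
At the end, for the whole second after the job is handed in: The pointer lies in the green zero band (within 0.06 rad of its middle); the tool stands upright (within 0.1 rad) and fully down in its stand (blade tip at least 37 mm below the mouth, within 6 mm of the hole's axis), released and at rest (value of joint trimmer between -0.06 and 0.06 rad and horizontal distance between tool_tip and stand_mouth below 0.006 m and z of tool_tip in the frame of stand_mouth below -0.037 m and angle between tool's own z axis and vertical below 0.1 rad and linear speed of tool below 0.02 m/s and contact force between the fingers and tool below 0.1 N); the robot touches nothing.
It fails at once if the tool presses on the scale, its screw or its end stops with more than 20 N (contact force between tool and scale above 20 N).
It fails at once if the gripper or arm touches the scale (contact force between any of the fingers, the arm and scale above 0.5 N).
It fails at once if another thing is moved by more than 3 cm (distance of any of lemon, garlic, timer, mill, mug from where it was at the start of the episode above 0.03 m).
It also fails if it takes over 64 s, if anything falls off the work surface, if the arm or the gripper's body presses on something with over 40 N, if the wrist force passes 120 N, or if a joint passes its speed limit or range.

## Working session

There is one attempt and no reset: what is moved stays moved. The work goes in short steps, Python scripts to look and compute and a shell command to move; the robot and the scene stay as the last step left them, time stands still between calls to the robot, and variables do not carry over. Pictures are saved under pics/ and viewed, and the job is handed in when it is done.

```bash
ls; mkdir -p pics; python3 - <<'E'
from cell import bot,cams
import cv2
s=bot.get_state();print(s)
for n in ["scene","side","wrist"]:
    d=cams.read_camera(n);cv2.imwrite(f"pics/{n}0.png",d["img"])
    print(n,{k:v for k,v in d.items() if k!="img"})
E
```

```text
pics
{'time': 0.0, 'joint_pos': array([ 1.27421222e+00,  1.16457153e-01,  1.44223302e+00,  1.02580270e-05,
        1.58397511e+00, -3.78109647e-02]), 'qvel': array([ 1.12382642e-04,  6.81557706e-04, -1.72888595e-03,  2.10800302e-04,
        6.14182365e-04,  7.09439405e-05]), 'joint_torque': array([-9.70420501e-05, -7.21251369e+01, -6.22615886e+01,  7.78462272e-02,
        2.37271388e-02, -1.65062006e-04]), 'position': array([172.69035365, 652.35373843, 228.94462851]), 'tool_rot': array([-1.57074553e+00,  1.07147652e-03,  1.31202334e+00]), 'ft_force': array([ 0.62710773, -0.99633142,  0.00923163]), 'moment': array([ 0.04845196, -0.01786016, -0.03390464]), 'finger_gap': 92.96321918752564}
scene {'intrinsics': array([[411.86438886,   0.        , 255.63501589],
       [  0.        , 411.86438886, 185.76016771],
       [  0.        ,   0.        ,   1.        ]]), 'R': array([[ 0.62464591, -0.78085416, -0.00918003],
       [-0.42640839, -0.3312108 , -0.84170974],
       [ 0.65421203,  0.52968499, -0.53985223]]), 't': array([-290.87937937,  317.68482964, 1253.36686479])}
side {'intrinsics'
[... 204 characters left out ...]
82 ],
       [-0.16700613,  0.38835405, -0.90625056],
       [ 0.33059302, -0.84389324, -0.42255468]]), 't': array([ 505.72110338,  135.26906129, 1322.15080504])}
wrist {'intrinsics': array([[292.665211  ,   0.        , 252.53414675],
       [  0.        , 292.665211  , 189.85677647],
       [  0.        ,   0.        ,   1.        ]]), 'tool_from_camera': array([[ 9.99999346e-01, -8.07231343e-04, -8.10401120e-04,
        -5.04131845e-01],
       [ 5.96110644e-04, -2.36888820e-01,  9.71536583e-01,
        -1.54152466e+02],
       [-9.76229746e-04, -9.71536430e-01, -2.36888184e-01,
         6.51198062e+01],
       [ 0.00000000e+00,  0.00000000e+00,  0.00000000e+00,
         1.00000000e+00]])}
```

View pics/scene0.png

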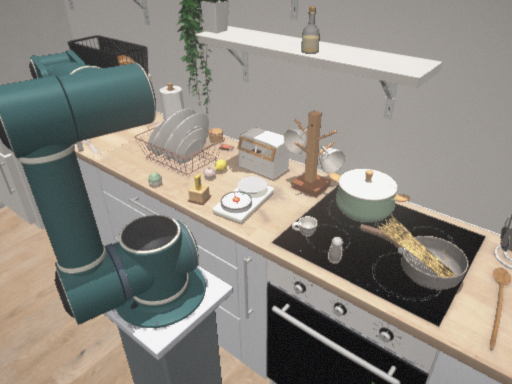

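View pics/side0.png

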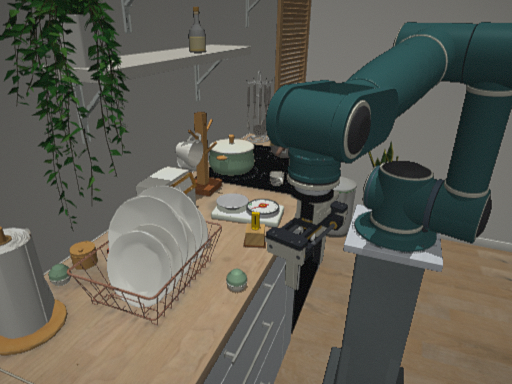

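View pics/wrist0.png

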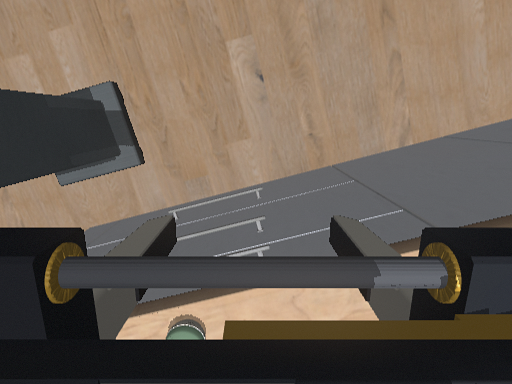

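```bash
cat > h.py <<'E'
import numpy as np,cv2
from cell import bot,cams
from scipy.spatial.transform import Rotation as Ro
def cam(n):
    s=bot.get_state(); d=cams.read_camera(n); K=d["intrinsics"]
    if "R" in d: R=d["R"].T; c=-R@d["t"]
    else:
        T=d["tool_from_camera"]; W=Ro.from_euler("xyz",s["tool_rot"]).as_matrix()
        R=W@T[:3,:3]; c=W@T[:3,3]+s["position"]
    return d["img"],K,R,c
def ray(K,R,c,u,v):
    d=R@np.linalg.inv(K)@np.array([u,v,1.]); return d/np.linalg.norm(d)
def onz(K,R,c,u,v,z):
    d=ray(K,R,c,u,v); return c+d*(z-c[2])/d[2]
def proj(K,R,c,X):
    p=K@(R.T@(np.asarray(X,float)-c)); return p[:2]/p[2]
E
python3 - <<'E'
from h import *
a=cam("scene")[0][120:250,130:340];b=cam("side")[0][180:260,190:300]
cv2.imwrite("pics/sc1.png",cv2.resize(a,None,fx=3.8,fy=3.8,interpolation=3))
cv2.imwrite("pics/si1.png",cv2.resize(b,None,fx=7,fy=7,interpolation=3))
E
```

```text
(no output)
```

View pics/sc1.png

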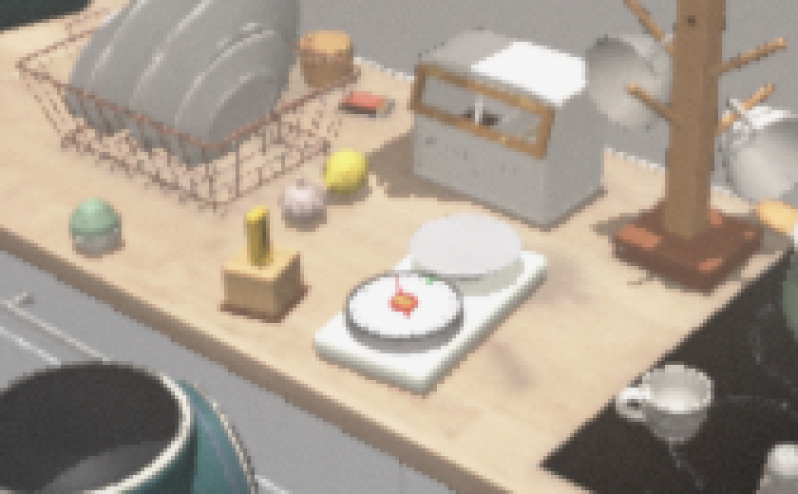

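View pics/si1.png

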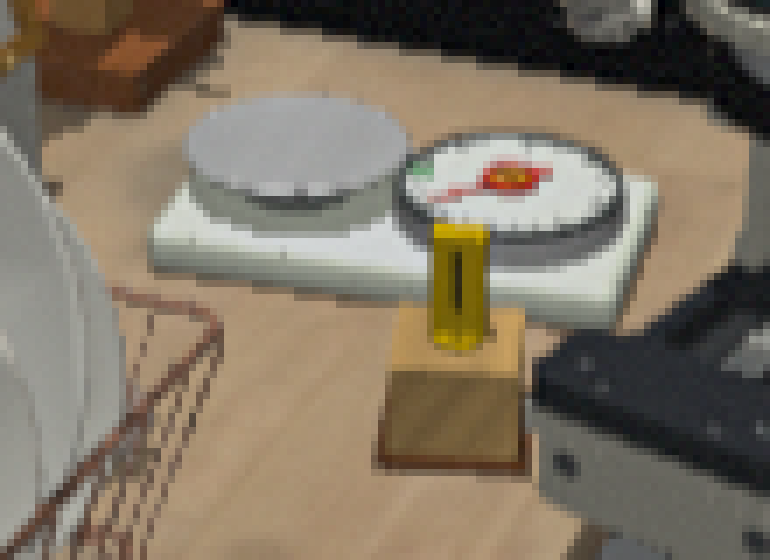

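```bash
python3 - <<'E'
from h import *
A=cam("scene")[1:];B=cam("side")[1:]
f=lambda C,u,v,z:onz(*C,u,v,z).round(1)
print("dial",f(A,236.05,199.5,51),f(B,262.6,205.4,51))
print("top",f(A,197.9,175.8,110),f(B,255.9,212.9,110))
# plate, z56
print("plate",f(A,130+466/3.8,120+246/3.8,56),f(B,190+298/7,180+145/7,56))
for n,u,v in [("timer",95,225),("garlic",303,203),("lemon",346,172)]: print(n,f(A,130+u/3.8,120+v/3.8,27))
print("green",f(A,130+430/3.8,120+280/3.8,46),f(B,190+422/7,180+170/7,46))
print("ptip",f(A,130+397/3.8,120+275/3.8,46),f(B,190+428/7,180+200/7,46))
E
```

```text
dial [454.7  86.2  51. ] [457.4 100.6  51. ]
top [422.8 252.4 110. ] [421.1 266.7 110. ]
plate [568.7  97.1  56. ] [569.4 117.9  56. ]
timer [383.9 480.1  27. ]
garlic [560.7 329.8  27. ]
lemon [642.9 339.2  27. ]
green [507.4  95.4  46. ] [505.5 100.8  46. ]
ptip [493.6 128.4  46. ] [490.1 131.2  46. ]
```

```bash
python3 -m crank '[0.019,-0.033,0,0,0,0,0.019,-0.033,0,0,0,0,0.019,-0.033,0,0,0,0,0.019,-0.033,0,0,0,0,0.019,-0.033,0,0,0,0,0.019,-0.033,0,0,0,0,0.019,-0.033,0,0,0,0,0.019,-0.033,0,0,0,0,0.019,-0.033,0,0,0,0,0.019,-0.033,0,0,0,0,0.019,-0.033,0,0,0,0,0.019,-0.033,0,0,0,0,0.019,-0.033,0,0,0,0,0.019,-0.033,0,0,0,0,0,0,0,0,0,0,0,0,0,0,0,0]'; python3 - <<'E'
from h import *
im,*C=cam("wrist");cv2.imwrite("pics/w1.png",cv2.resize(im,(768,576),interpolation=3));cv2.imwrite("pics/w1raw.png",im)
print(proj(*C,[422,260,110]),proj(*C,[456,93,50]))
E
```

```text
time: 1.95
position: [438.9, 190.1, 229.7]
tool_rot: [-1.571, -0.0, 1.31]
ft_force: [-0.6, 0.9, 0.1]
finger_gap: 93.2
[320.92525754 152.32570375] [178.35844587 210.45352643]
```

View pics/w1.png

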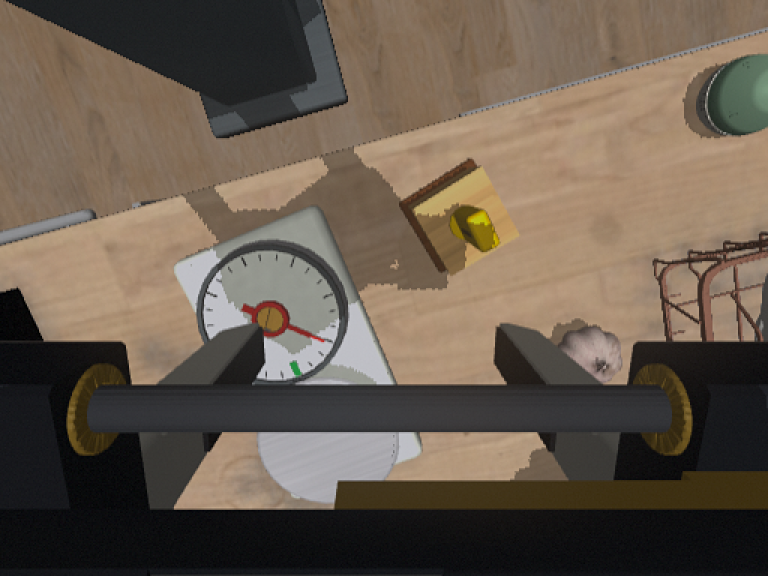

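```bash
python3 - <<'E'
import cv2
im=cv2.imread("pics/w1raw.png")
a=cv2.resize(im[155:260,125:240],None,fx=5,fy=5,interpolation=cv2.INTER_CUBIC)
b=cv2.resize(im[100:185,260:350],None,fx=6,fy=6,interpolation=cv2.INTER_CUBIC)
cv2.imwrite("pics/w1a.png",a);cv2.imwrite("pics/w1b.png",b)
E
```

```text
(no output)
```

View pics/w1a.png

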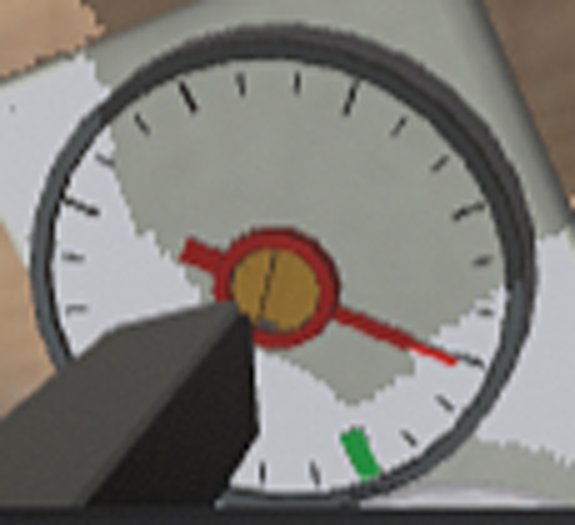

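View pics/w1b.png

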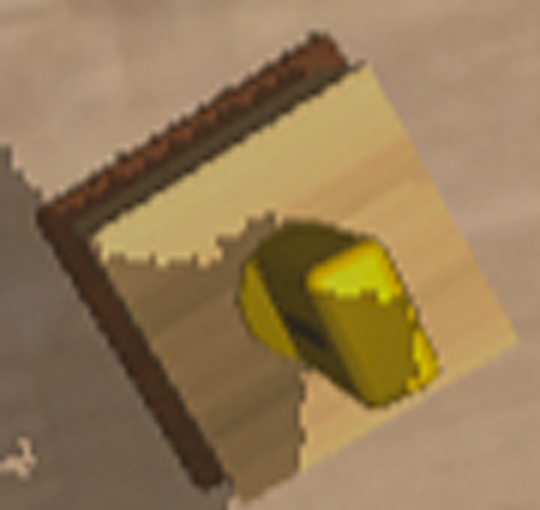

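```bash
python3 - <<'E'
from h import *
im,*C=cam("wrist")
f=lambda u,v,z:onz(*C,u,v,z)[:2]
a=lambda u,v,z:f(125+(u+.5)/5-.5,155+(v+.5)/5-.5,z)
b=lambda u,v,z:f(260+(u+.5)/6-.5,100+(v+.5)/6-.5,z)
ang=lambda p,q:np.degrees(np.arctan2(*(q-p)[::-1])).round(1)
h=a(275,288,52);print("hub",h,"bezel",(a(35,280,48.5)+a(535,280,48.5))/2)
print("green",g:=a(360,453,46),ang(h,g)); print("tip",t:=a(455,362,46),ang(h,t), np.hypot(*(t-h)))
print("slot",ang(a(274,252,50),a(262,322,50)))
st=[b(*p,52) for p in [(92,240),(368,65),(518,338),(240,500)]];print("stand",np.mean(st,0),ang(st[0],st[1]),[np.hypot(*(st[i]-st[i-1])).round(1) for i in range(4)])
hc=[b(*p,110) for p in [(312,272),(382,240),(438,375),(378,405)]];print("handle",np.mean(hc,0),ang(hc[0],hc[3]),ang(hc[1],hc[2]),[np.hypot(*(hc[i]-hc[i-1])).round(1) for i in range(4)])
print("line slot pts",a(274,252,50),a(262,322,50))
E
```

```text
hub [457.76386138  95.10524991] bezel [457.33198285  96.87466849]
green [505.70010959  99.99323192] 5.8
tip [488.70782162 129.75675865] 48.2 46.45703104323668
slot -27.5
stand [423.21274895 261.45603844] 107.4 [np.float64(57.8), np.float64(58.9), np.float64(58.8), np.float64(60.2)]
handle [423.06441213 261.8390943 ] 13.8 10.6 [np.float64(23.7), np.float64(11.6), np.float64(23.2), np.float64(10.3)]
line slot pts [449.6577646   97.02490205] [465.61660614  88.70935334]
```

```bash
python3 -m crank '[-0.002,0.009,-0.008,0,0,3.4,-0.002,0.009,-0.008,0,0,3.4,-0.002,0.009,-0.008,0,0,3.4,-0.002,0.009,-0.008,0,0,3.4,-0.002,0.009,-0.008,0,0,3.4,-0.002,0.009,-0.008,0,0,3.4,-0.002,0.009,-0.008,0,0,3.4,-0.002,0.009,-0.008,0,0,3.4,0,0,0,0,0,0,0,0,0,0,0,0]'; python3 - <<'E'
from h import *
im,*C=cam("wrist");cv2.imwrite("pics/w2.png",cv2.resize(im,(768,576),interpolation=3));cv2.imwrite("pics/w2raw.png",im)
print(proj(*C,[423,261.6,110]))
E
```

```text
time: 3.05
position: [422.3, 263.1, 165.8]
tool_rot: [-1.571, 0.0, 1.787]
ft_force: [0.1, -0.5, -0.2]
finger_gap: 93.1
[251.24762528 208.7516196 ]
```

View pics/w2.png

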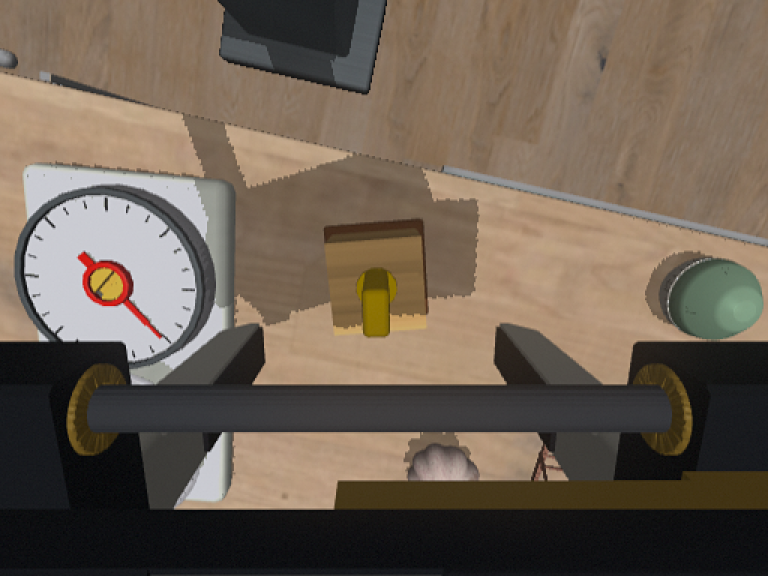

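```bash
python3 - <<'E'
import cv2
im=cv2.imread("pics/w2raw.png")
cv2.imwrite("pics/w2b.png",cv2.resize(im[140:235,205:295],None,fx=6,fy=6,interpolation=cv2.INTER_CUBIC))
cv2.imwrite("pics/w2a.png",cv2.resize(im[165:215,45:105],None,fx=10,fy=10,interpolation=cv2.INTER_CUBIC))
E
```

```text
(no output)
```

View pics/w2b.png

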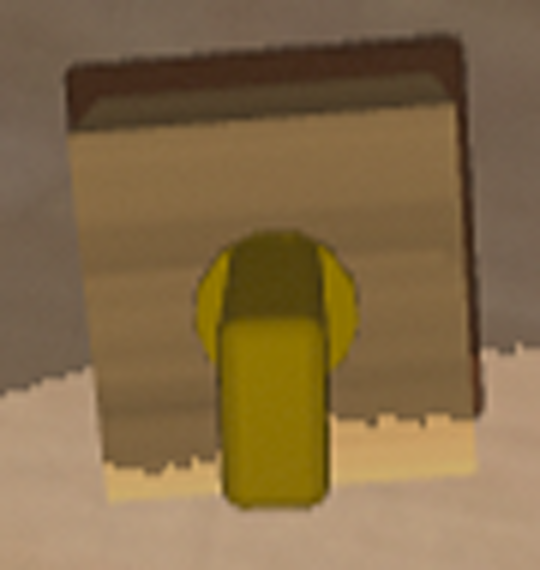

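View pics/w2a.png

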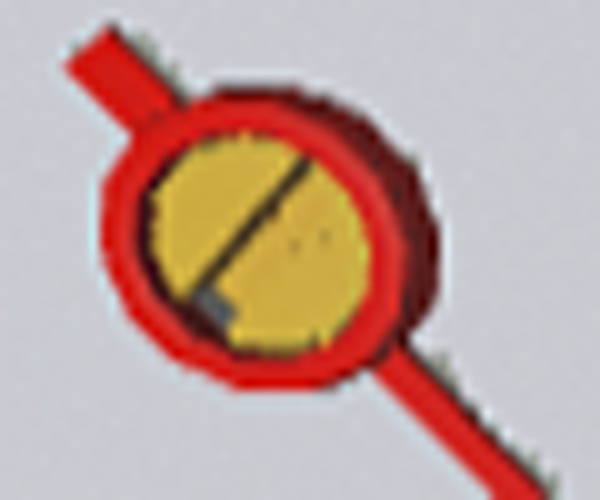

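```bash
python3 - <<'E'
from h import *
im,*C=cam("wrist")
f=lambda u,v,z:onz(*C,u,v,z)[:2]
a=lambda u,v,z:f(45+(u+.5)/10-.5,165+(v+.5)/10-.5,z)
b=lambda u,v,z:f(205+(u+.5)/6-.5,140+(v+.5)/6-.5,z)
ang=lambda p,q:np.degrees(np.arctan2(*(q-p)[::-1])).round(1)
hsv=cv2.cvtColor(im,cv2.COLOR_BGR2HSV)
h=a(254,238,52);print("hub",h)
print("slot",ang(a(305,165,50),a(200,290,50)),a(305,165,50),a(200,290,50))
st=[b(*p,52) for p in [(70,130),(455,100),(478,470),(105,500)]];print("stand",np.mean(st,0),ang(st[0],st[1]))
print("handle",b(274,412,110),"flange",b(276,310,56))
t=f(161/1.5,338/1.5,46);print("tip",t,ang(h,t),np.hypot(*(t-h)))
s=bot.get_state();print(s["position"],s["tool_rot"],s["joint_pos"],s["ft_force"])
# tool x coords
print((b(274,412,110)-s["position"][:2])@[np.cos(s["tool_rot"][2]),np.sin(s["tool_rot"][2])])
E
```

```text
hub [457.88473676  93.74301826]
slot -31.7 [450.45656518  96.81027407] [464.86154378  87.90500188]
stand [423.54363443 260.63641435] 106.8
handle [423.11497482 260.54556457] flange [423.42336202 260.48330829]
tip [490.3066641 129.1834736] 47.5 48.033397201996415
[422.71216829 262.6931269  166.17756703] [-1.57136301e+00 -9.99423381e-05  1.78591354e+00] [ 5.04819505e-01 -2.55469548e-01  1.89668933e+00 -6.62709535e-05
  1.49980126e+00 -1.28108932e+00] [ 0.54013664 -0.15650333 -0.10226264]
-2.1840478420874208
```

```bash
python3 -m crank '[0.0005,-0.0015,-0.011,0,0,0,0,0,-0.011,0,0,0,0,0,-0.011,0,0,0,0,0,-0.011,0,0,0,0,0,-0.011,0,0,0,0,0,-0.011,0,0,0,0,0,-0.011,0,0,0,0,0,-0.011,0,0,0,0,0,0,0,0,0]'; python3 -m crank '[0,0,0,0,0,0,0,0,0,0,0,0,0,0,0,0,0,0,0,0,0,0,0,0,0,0,0,0,0,0,0,0,0,0,0,0,0,0,0,0,0,0]' 1;python3 - <<'E'
from h import *
s=bot.get_state();print(s["position"],s["moment"],s["finger_gap"])
im,*C=cam("wrist");cv2.imwrite("pics/w3.png",im)
im,*C=cam("side");cv2.imwrite("pics/s3.png",cv2.resize(im[180:260,190:300],None,fx=7,fy=7,interpolation=3))
E
```

```text
time: 4.05
position: [422.6, 260.7, 75.9]
tool_rot: [-1.569, 0.001, 1.787]
ft_force: [-0.1, 0.4, 0.3]
finger_gap: 93.3
time: 4.75
position: [423.3, 261.0, 77.7]
tool_rot: [-1.571, 0.0, 1.787]
ft_force: [-0.7, -0.2, -0.2]
finger_gap: 41.9
[423.25309399 261.03760486  77.66170857] [ 0.01350559  0.00459202 -0.02420152] 41.916759056129315
```

View pics/w3.png

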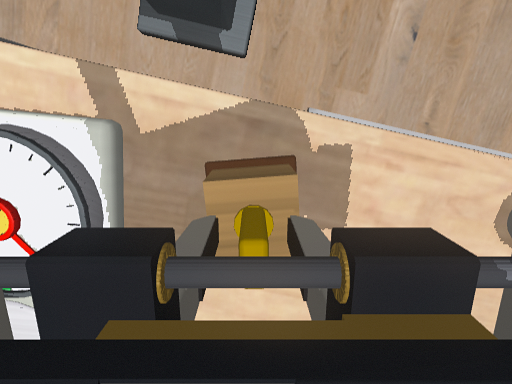

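View pics/s3.png

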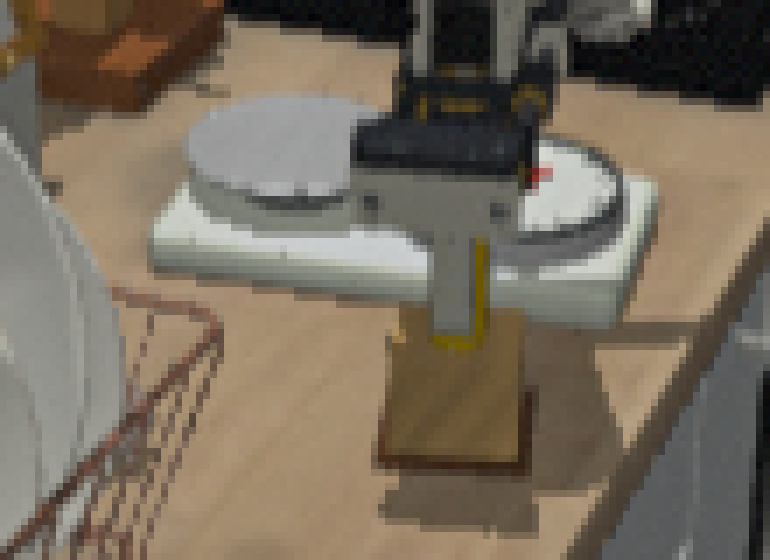

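```bash
python3 -m crank '[0,0,0,0,0,0,0,0,0,0,0,0,0,0,0,0,0,0,0,0,0,0,0,0,0,0,0,0,0,0,0,0,0,0,0,0,0,0,0,0,0,0]' 1;python3 - <<'E'
from h import *
s=bot.get_state();print(s["position"],s["moment"],s["finger_gap"])
im,*C=cam("wrist");cv2.imwrite("pics/w4.png",cv2.resize(im[130:320,130:370],None,fx=3,fy=3))
E
```

```text
time: 5.55
position: [423.2, 261.0, 77.6]
tool_rot: [-1.571, 0.0, 1.787]
ft_force: [-0.4, -0.2, -0.5]
finger_gap: 13.9
[423.22462662 261.03518593  77.62029946] [0.00825059 0.03816994 0.01212099] 13.94190946647307
```

View pics/w4.png

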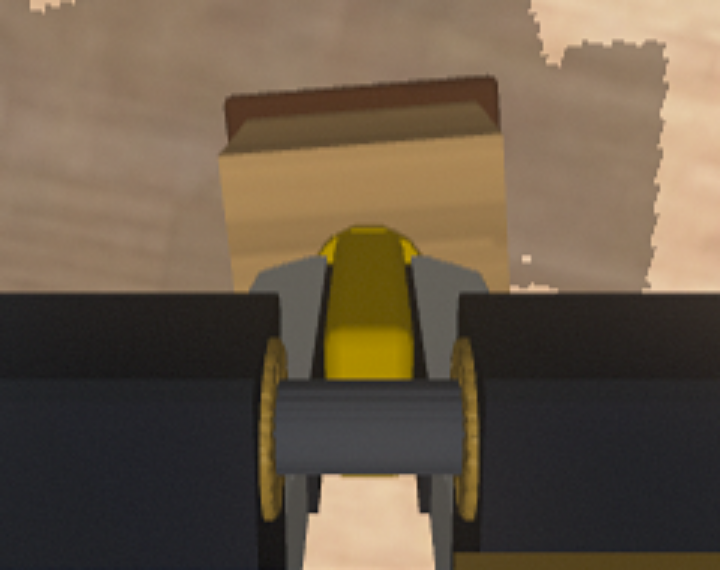

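```bash
python3 -m crank '[0,0,0.01,0,0,0,0,0,0.01,0,0,0,0,0,0.01,0,0,0,0,0,0.01,0,0,0,0,0,0.01,0,0,0,0,0,0.01,0,0,0,0.0043,-0.0208,0,0,0,-5.3,0.0043,-0.0208,0,0,0,-5.3,0.0043,-0.0208,0,0,0,-5.3,0.0043,-0.0208,0,0,0,-5.3,0.0043,-0.0208,0,0,0,-5.3,0.0043,-0.0208,0,0,0,-5.3,0.0043,-0.0208,0,0,0,-5.3,0.0043,-0.0208,0,0,0,-5.3,0,0,0,0,0,0,0,0,0,0,0,0]';python3 - <<'E'
from h import *
s=bot.get_state();print(s["position"],s["tool_rot"],s["ft_force"],s["moment"],s["finger_gap"])
im,*C=cam("wrist");cv2.imwrite("pics/w5.png",cv2.resize(im[130:320,130:370],None,fx=3,fy=3,interpolation=3))
print([proj(*C,p) for p in ([457.8,94.3,52],s["position"]-[0,0,65.6])])
for n in("side","scene"):
    im,*C=cam(n);print(n,p:=proj(*C,[457.8,94.3,52]),proj(*C,s["position"]-[0,0,65.6]))
    u,v=map(int,p);cv2.imwrite(f"pics/{n}5.png",cv2.resize(im[v-50:v+30,u-50:u+50],None,fx=7,fy=7,interpolation=3));print(u-50,v-50)
E
```

```text
time: 7.2
position: [457.7, 94.6, 138.0]
tool_rot: [-1.571, -0.0, 1.048]
ft_force: [0.9, -0.6, -0.8]
finger_gap: 14.1
[457.68759946  94.62823906 137.98060098] [-1.57077025e+00 -2.67958302e-04  1.04752084e+00] [ 0.85390132 -0.5580803  -0.75179025] [ 0.01177233  0.0460479  -0.01743561] 14.058111180345733
[array([253.03451311, 197.47062305]), array([253.36054128, 203.98275717])]
side [263.09344349 204.40764962] [263.24196106 199.44891319]
213 154
scene [234.96561256 198.17644317] [234.68624886 193.72904409]
184 148
```

View pics/w5.png

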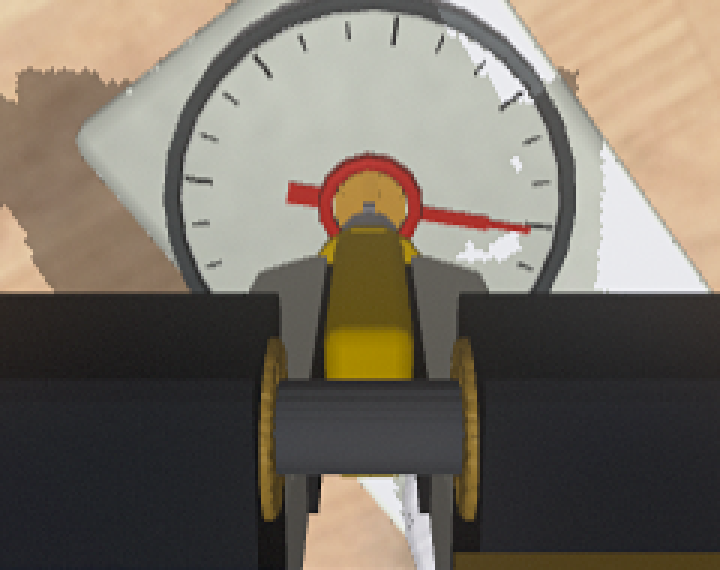

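View pics/side5.png

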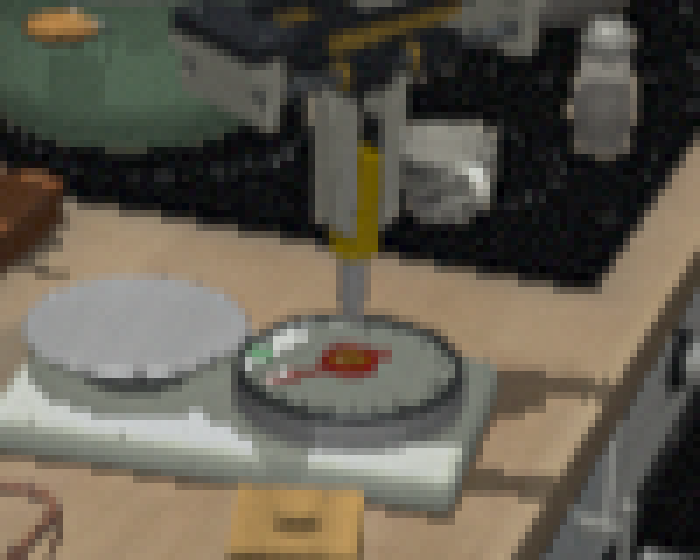

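View pics/scene5.png

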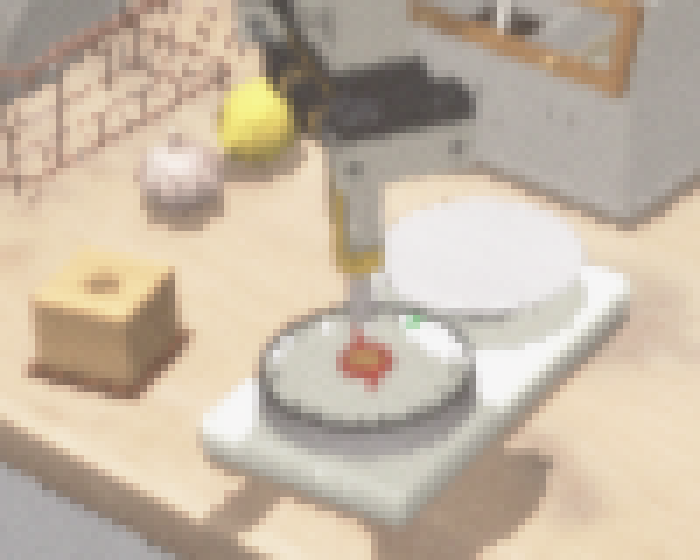

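```bash
python3 - <<'E'
from h import *
s=bot.get_state()
im,*C=cam("wrist");z=10;u0,v0=225,170
a=cv2.resize(im[v0:v0+55,u0:u0+60],None,fx=z,fy=z,interpolation=cv2.INTER_CUBIC)
q=lambda X:tuple(int(round((k-o+.5)*z)) for k,o in zip(proj(*C,X),(u0,v0)))
t=np.linspace(0,2*np.pi,72)
for r,h in((15.5,52),(10,50)):
    for k in t: cv2.circle(a,q([457.8+r*np.cos(k),94.3+r*np.sin(k),h]),1,(255,0,0),-1)
W=Ro.from_euler("xyz",s["tool_rot"]).as_matrix();p=s["position"]-[0,0,65.6]
for x in(-1.5,1.5):
  for y in (-7,7): cv2.circle(a,q(p+W@[x,0,y]),3,(0,255,0),-1)
for k in t: cv2.circle(a,q(p+[7.5*np.cos(k),7.5*np.sin(k),8]),1,(0,255,0),-1)
for k in t: cv2.circle(a,q(p+[13*np.cos(k),13*np.sin(k),40]),1,(0,255,0),-1)
cv2.imwrite("pics/w5z.png",a)
E
```

```text
(no output)
```

View pics/w5z.png

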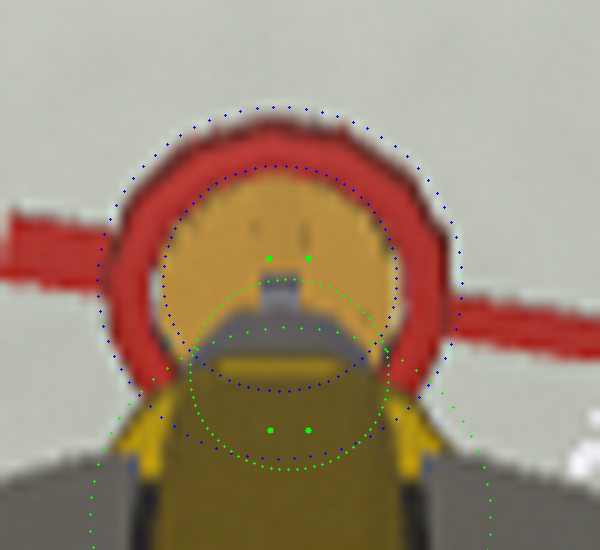

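```bash
python3 -m crank '[0,0,-0.006,0,0,0,0,0,-0.006,0,0,0,0,0,-0.006,0,0,0,0,0,-0.003,0,0,0,0,0,-0.002,0,0,0,0,0,-0.001,0,0,0,0,0,0,0,0,0,0,0,0,0,0,0]'; python3 -c "
from h import *
for i in range(3): cams.read_camera('side'); s=bot.get_state(); print(s['position'],s['ft_force'],s['moment'])"; python3 -m crank '[0,0,-0.001,0,0,0,0,0,-0.001,0,0,0,0,0,-0.001,0,0,0,0,0,0,0,0,0,0,0,0,0,0,0]';python3 -c "
from h import *
for i in range(3): cams.read_camera('side'); s=bot.get_state(); print(s['position'],s['ft_force'],s['moment'])"
```

```text
time: 8.2
position: [457.8, 94.6, 113.9]
tool_rot: [-1.571, -0.0, 1.047]
ft_force: [0.7, 0.1, -1.2]
finger_gap: 14.1
[457.75822121  94.64357686 113.86363346] [ 0.50535744 -0.79174373 -0.26387733] [-0.00507789 -0.02093815  0.01117684]
[457.74385901  94.61004338 113.84287753] [-0.16723709 -0.11474915 -0.02285669] [-0.02456901 -0.00091418 -0.006116  ]
[457.72279992  94.61698915 113.80389673] [-1.20056016 -0.36840096  0.07388754] [-0.0256159   0.01529717 -0.01588427]
time: 8.85
position: [457.6, 94.6, 110.6]
tool_rot: [-1.571, 0.0, 1.047]
ft_force: [0.4, 0.6, -0.9]
finger_gap: 13.9
[457.65086427  94.61103118 110.6237127 ] [0.92111921 0.18997924 0.62303607] [0.0035901  0.01363696 0.01338147]
[457.65202476  94.62879806 110.64963786] [-1.03457923  0.6443251  -1.04090587] [-0.10786538  0.01760469  0.00550157]
[457.64477245  94.60558315 110.63162706] [-0.01830485  0.42326241  0.16235879] [-0.08129715  0.00087543  0.01926667]
```

```bash
python3 -m crank '[0,0,-0.001,0,0,0,0,0,-0.001,0,0,0,0,0,0,0,0,0,0,0,0,0,0,0]';python3 -c "
from h import *
for i in range(4): cams.read_camera('side'); s=bot.get_state(); print(s['position'],s['ft_force'],s['moment'])
im,*C=cam('wrist');cv2.imwrite('pics/w6.png',cv2.resize(im[130:320,130:370],None,fx=3,fy=3,interpolation=3))"
```

```text
time: 9.4
position: [457.7, 94.6, 108.8]
tool_rot: [-1.571, -0.0, 1.047]
ft_force: [-0.8, -1.1, 3.4]
finger_gap: 13.4
[457.72134336  94.62472965 108.77220946] [-1.17168857  0.141561    1.89871054] [-0.04141192  0.1127768   0.02237636]
[457.69729703  94.61223853 108.75651646] [-0.69569665  0.46487348  3.70538052] [-0.05357208  0.14392325  0.03761383]
[457.70454018  94.63738778 108.73414048] [-0.17285223  0.17701243  2.21283239] [-0.08492394  0.0428229   0.02452101]
[457.70065476  94.62238271 108.73751035] [-0.6820339  -0.27171822  2.57568272] [-0.07930384  0.15940348 -0.00502651]
```

View pics/w6.png

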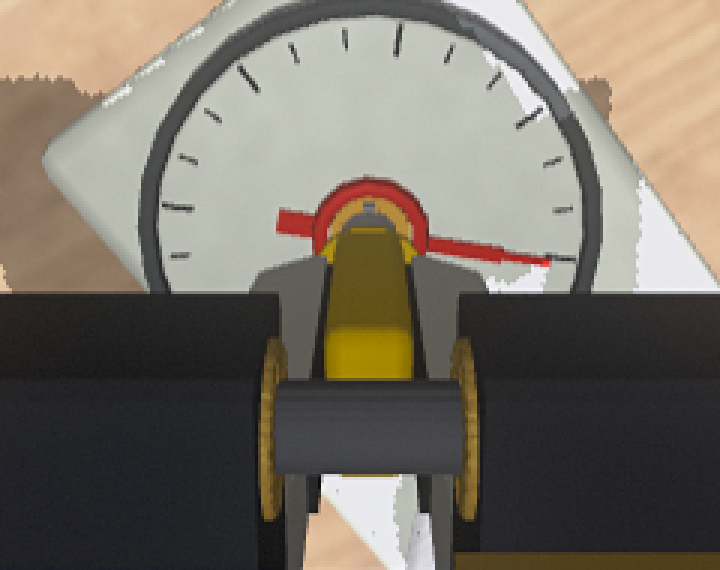

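```bash
python3 -m crank '[0,0,0,0,0,-4,0,0,0,0,0,-4,0,0,0,0,0,-4,0,0,0,0,0,-4,0,0,0,0,0,-4,0,0,0,0,0,-4,0,0,0,0,0,-4,0,0,0,0,0,-4,0,0,0,0,0,-4,0,0,0,0,0,-4,0,0,0,0,0,0]';python3 -c "
from h import *
for i in range(4): cams.read_camera('side'); s=bot.get_state(); print(s['position'],s['tool_rot'],s['ft_force'],s['moment'])
im,*C=cam('wrist');cv2.imwrite('pics/w7.png',cv2.resize(im[130:320,130:370],None,fx=3,fy=3,interpolation=3))"
```

```text
time: 10.75
position: [458.1, 94.9, 109.0]
tool_rot: [-1.571, -0.002, 0.347]
ft_force: [3.1, 2.5, 2.4]
finger_gap: 14.3
[458.07511628  94.88413551 108.93642866] [-1.57061545e+00 -1.39357692e-03  3.50078237e-01] [3.33095299 2.02026016 2.66954853] [ 0.63339973 -0.86537145  0.00386048]
[458.01137405  94.83657937 108.88847743] [-1.57068418e+00 -1.20520273e-03  3.50747948e-01] [3.87666509 3.9759236  2.60840335] [ 0.70037649 -0.92094915  0.07513416]
[457.99891878  94.79542946 108.89892965] [-1.57068639e+00 -1.13830471e-03  3.50615258e-01] [4.68350392 2.59570452 2.62136579] [ 0.71430759 -1.05206764 -0.03787684]
[457.98346268  94.82182905 108.85466333] [-1.57069970e+00 -1.07446767e-03  3.50541034e-01] [4.68287554 3.04452294 2.66591626] [ 0.74445489 -1.01845449  0.07289687]
```

View pics/w7.png

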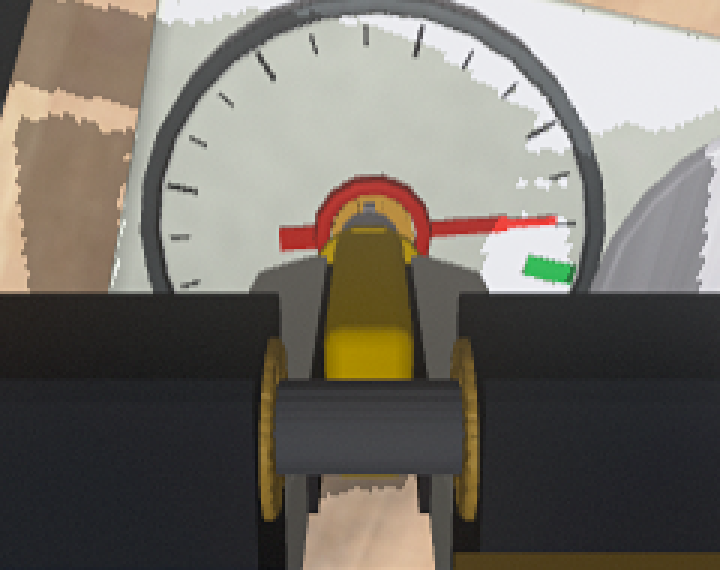

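```bash
python3 -m crank '[0.0004,0.0003,0,0,0,0,0,0,0,0,0,0]';python3 -c "
from h import *
im,*C=cam('wrist');cv2.imwrite('pics/w8.png',cv2.resize(im[160:240,210:340],None,fx=6,fy=6,interpolation=3))
for i in range(3): cams.read_camera('side'); s=bot.get_state(); print(s['position'],s['tool_rot'],s['ft_force'],s['moment'])
f=lambda u,v,z:onz(*C,130+u/3,130+v/3,z)[:2]
ang=lambda p,q:np.degrees(np.arctan2(*(q-p)[::-1])).round(1)
print(f(372,233,50),ang(f(296,238,50),f(548,221.5,47)),ang(f(372,233,52),f(553,221,46)),ang(f(372,233,52),f(549,269,46)))
"
```

```text
time: 11.2
position: [458.2, 95.0, 108.7]
tool_rot: [-1.571, -0.0, 0.35]
ft_force: [3.2, 2.8, 3.7]
finger_gap: 13.8
[458.15788069  94.95001162 108.70274157] [-1.57081959e+00 -2.88456372e-04  3.49278326e-01] [3.60190453 2.29204853 3.84746101] [ 0.53355516 -0.80125643  0.00636377]
[458.14955631  94.96116778 108.69777683] [-1.57080060e+00 -2.60197866e-04  3.49111970e-01] [4.17909618 2.70185619 2.5818507 ] [ 0.52305317 -0.81000299  0.03688247]
[458.13084897  94.94349288 108.70045713] [-1.57080232e+00 -2.32429853e-04  3.48973638e-01] [4.11698458 2.62693708 2.78018735] [ 0.60248444 -0.85020439 -0.01739801]
[459.31135695  94.08675562] 23.1 21.7 5.8
```

View pics/w8.png

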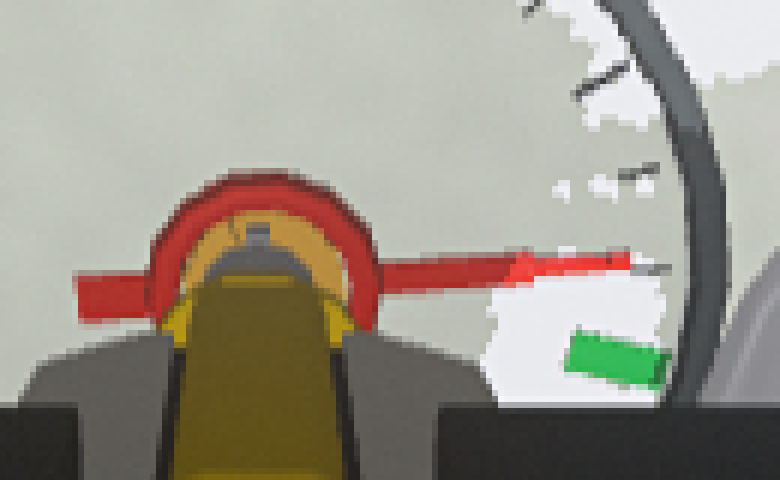

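```bash
python3 -m crank '[0.0002,0.0001,0,0,0,-4,0.0002,0.0001,0,0,0,-4,0.0002,0.0002,0,0,0,-4,0,0,0,0,0,-2,0,0,0,0,0,0,0,0,0,0,0,0]';python3 -c "
from h import *
im,*C=cam('wrist');cv2.imwrite('pics/w9.png',cv2.resize(im[160:240,210:340],None,fx=6,fy=6,interpolation=3))
for i in range(3): cams.read_camera('side'); s=bot.get_state(); print(s['position'],s['tool_rot'],s['ft_force'],s['moment'])
"
```

```text
time: 12.0
position: [458.7, 95.3, 108.7]
tool_rot: [-1.571, 0.0, 0.106]
ft_force: [2.3, 1.7, 2.4]
finger_gap: 13.7
[458.6293227  95.2645252 108.6308589] [-1.57087956e+00  9.08145443e-05  1.05175750e-01] [3.36680096 2.04711218 2.50890336] [ 0.31721808 -0.56428436  0.0282885 ]
[458.62833345  95.28280494 108.6422569 ] [-1.57085971e+00  6.05804886e-05  1.05003352e-01] [3.11080863 1.17576683 2.52735124] [ 0.24649209 -0.65243501  0.00544344]
[458.64702384  95.27966556 108.64491962] [-1.57090390e+00  1.89566677e-05  1.04806187e-01] [3.43740101 1.09268238 3.50900749] [ 0.26573126 -0.62296498  0.06556991]
```

View pics/w9.png

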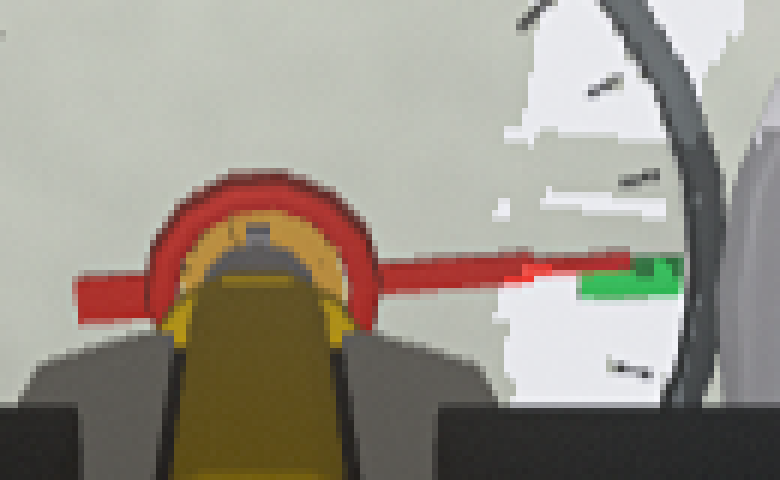

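```bash
python3 -m crank '[0,0,0,0,0,-1.5,0,0,0,0,0,-1.2,0,0,0,0,0,0,0,0,0,0,0,0]';python3 -c "
from h import *
im,*C=cam('wrist');cv2.imwrite('pics/w10.png',cv2.resize(im[160:240,210:340],None,fx=6,fy=6,interpolation=3))
for i in range(3): cams.read_camera('side'); s=bot.get_state(); print(s['position'],s['tool_rot'],s['ft_force'],s['moment'])
"
```

```text
time: 12.6
position: [458.7, 95.3, 108.7]
tool_rot: [-1.571, -0.0, 0.057]
ft_force: [2.7, 1.2, 2.5]
finger_gap: 13.9
[458.65668306  95.32409014 108.66746089] [-1.57080769e+00 -4.10404421e-05  5.73177895e-02] [2.7512594  0.73145535 3.241098  ] [ 0.17891566 -0.67890731 -0.01598629]
[458.65979484  95.31390792 108.64661556] [-1.57079445e+00 -2.20523721e-05  5.72310775e-02] [2.98522143 1.70337254 2.87476378] [ 0.18291346 -0.66705383 -0.00654192]
[458.65287805  95.33136528 108.62780635] [-1.57082374e+00  1.98049026e-05  5.72533382e-02] [2.46047823 1.0940272  2.67968384] [ 0.22573681 -0.64693624  0.10767446]
```

View pics/w10.png

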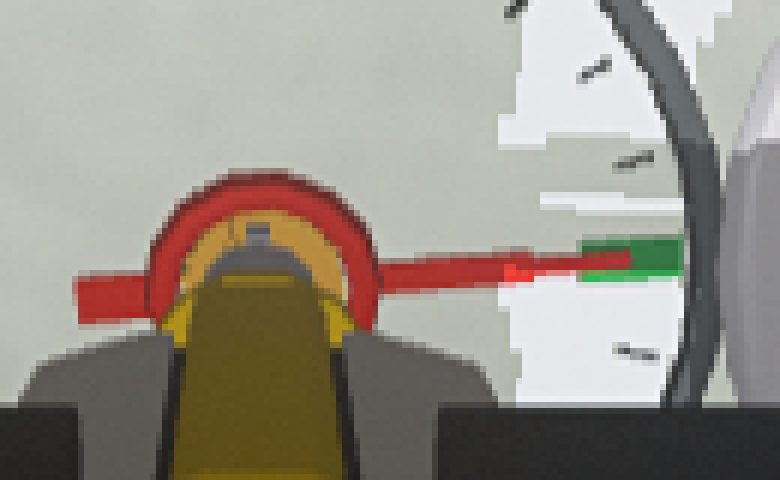

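```bash
python3 -m crank '[0.0003,0.0001,0,0,0,2,0.0003,0.0001,0,0,0,2,0,0,0,0,0,2,0,0,0,0,0,0]';python3 -c "
from h import *
im,*C=cam('wrist');cv2.imwrite('pics/w11.png',cv2.resize(im[160:240,210:340],None,fx=6,fy=6,interpolation=3))
for i in range(3): cams.read_camera('side'); s=bot.get_state(); print(s['position'],s['tool_rot'],s['ft_force'],s['moment'])
"
```

```text
time: 13.2
position: [458.9, 95.4, 108.4]
tool_rot: [-1.571, 0.001, 0.162]
ft_force: [0.7, 0.1, 3.2]
finger_gap: 13.8
[458.98506893  95.41095426 108.48421876] [-1.57092252e+00  8.40584311e-04  1.60782067e-01] [-1.31746292  0.26747267  2.27394137] [-0.09258776  0.16173629  0.00344462]
[459.00151194  95.44420045 108.48636171] [-1.57087464e+00  7.82421999e-04  1.60875949e-01] [-0.85533745  0.1495679   2.44601852] [-0.09462828  0.19589917  0.03588767]
[459.05180345  95.45389577 108.54754149] [-1.57083178e+00  6.31861708e-04  1.60974801e-01] [-0.92464681 -1.27240706  2.86232941] [-0.09375757  0.29103454  0.03481807]
```

View pics/w11.png

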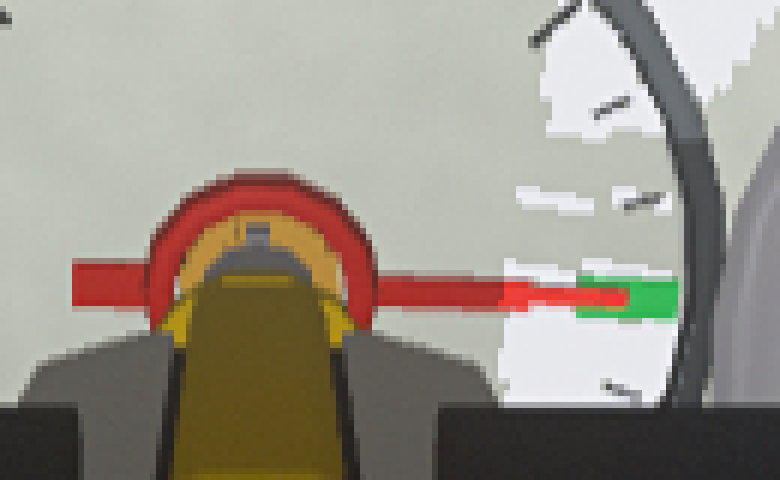

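```bash
python3 -m crank '[0,0,0.003,0,0,0,0,0,0.003,0,0,0,0,0,0.006,0,0,0,0,0,0.009,0,0,0,0,0,0.009,0,0,0,0,0,0,0,0,0]';python3 -c "
from h import *
s=bot.get_state()
im,*C=cam('wrist');cv2.imwrite('pics/w12.png',cv2.resize(im[150:240,210:340],None,fx=6,fy=6,interpolation=3))
print(s['position'],s['tool_rot'],s['ft_force'],s['moment'],s['finger_gap'])
"
```

```text
time: 14.0
position: [459.8, 95.6, 140.4]
tool_rot: [-1.571, -0.002, 0.162]
ft_force: [-0.3, 0.7, -1.2]
finger_gap: 14.0
[459.84168436  95.62335243 140.42711138] [-1.57084132 -0.00219708  0.16183566] [-0.31952774  0.74068793 -1.19311886] [-0.09436516  0.06987575  0.04839645] 13.991233401607396
```

View pics/w12.png

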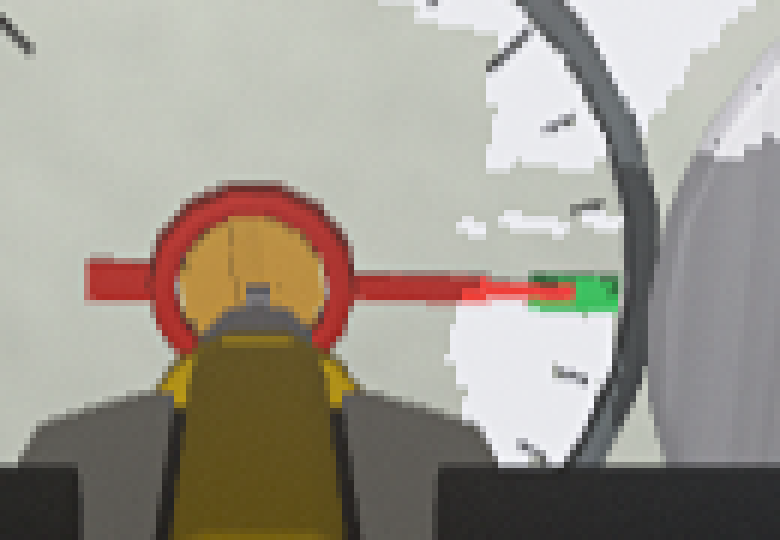

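```bash
python3 -m crank '[-0.003,0.0138,0,0,0,7.76,-0.003,0.0138,0,0,0,7.76,-0.003,0.0138,0,0,0,7.76,-0.003,0.0138,0,0,0,7.76,-0.003,0.0138,0,0,0,7.76,-0.003,0.0138,0,0,0,7.76,-0.003,0.0138,0,0,0,7.76,-0.003,0.0138,0,0,0,7.76,-0.003,0.0138,0,0,0,7.76,-0.003,0.0138,0,0,0,7.76,-0.003,0.0138,0,0,0,7.76,-0.003,0.0138,0,0,0,7.76,0,0,0,0,0,0,0,0,0,0,0,0,0,0,0,0,0,0]';python3 -c "
from h import *
s=bot.get_state()
im,*C=cam('wrist');cv2.imwrite('pics/w13.png',cv2.resize(im[130:320,130:370],None,fx=3,fy=3,interpolation=3))
print(s['position'],s['tool_rot'],s['ft_force'],s['moment'],s['finger_gap'])
for n in('side',):
    im,*C=cam(n);u,v=map(int,proj(*C,[423,261,52]));cv2.imwrite(f'pics/{n}13.png',cv2.resize(im[v-50:v+30,u-50:u+50],None,fx=7,fy=7,interpolation=3))
"
```

```text
time: 15.55
position: [423.3, 260.6, 138.5]
tool_rot: [-1.571, 0.0, 1.784]
ft_force: [-0.1, -0.9, -0.4]
finger_gap: 13.8
[423.3246395  260.61813247 138.50065631] [-1.57063954e+00  2.08279906e-04  1.78387297e+00] [-0.06598745 -0.93653777 -0.42449186] [0.07094074 0.0157241  0.03803481] 13.77700619265507
```

View pics/w13.png

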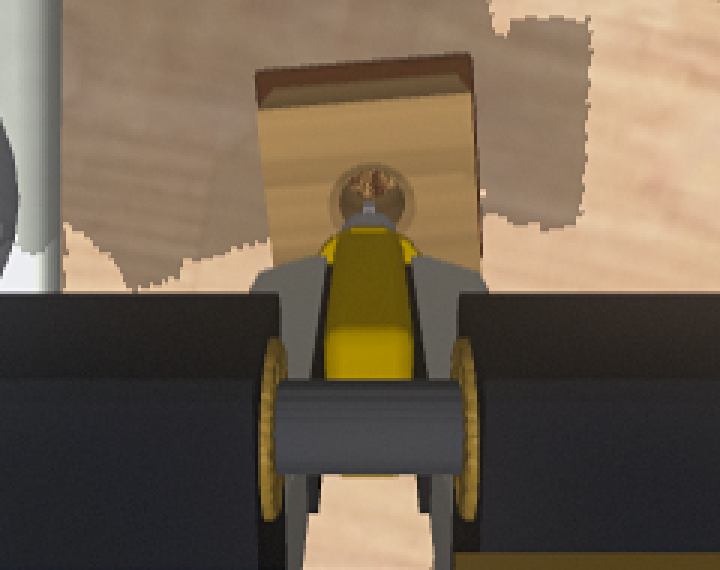

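View pics/side13.png

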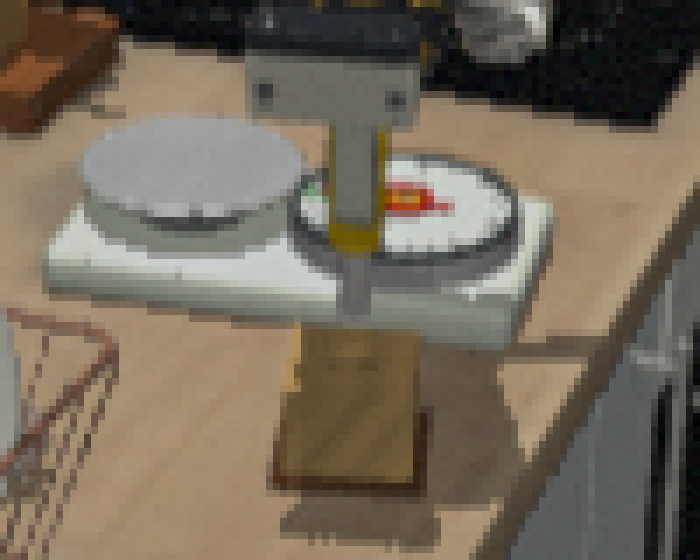

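```bash
python3 -m crank '[0,0.0005,-0.006,0,0,0,0,0,-0.006,0,0,0,0,0,-0.006,0,0,0,0,0,-0.005,0,0,0,0,0,-0.005,0,0,0,0,0,-0.005,0,0,0,0,0,-0.005,0,0,0,0,0,0,0,0,0]'; python3 -c "
from h import *
for i in range(3): cams.read_camera('side'); s=bot.get_state(); print(s['position'],s['ft_force'],s['moment'])"; python3 -m crank '[0,0,-0.006,0,0,0,0,0,-0.006,0,0,0,0,0,-0.004,0,0,0,0,0,-0.004,0,0,0,0,0,-0.002,0,0,0,0,0,0,0,0,0,0,0,0,0,0,0]';python3 -c "
from h import *
for i in range(3): cams.read_camera('side'); s=bot.get_state(); print(s['position'],s['ft_force'],s['moment'])"
```

```text
time: 16.45
position: [423.0, 261.5, 99.8]
tool_rot: [-1.57, 0.0, 1.787]
ft_force: [-0.1, 0.4, -0.2]
finger_gap: 14.1
[423.1434499  261.57783216 100.32911583] [-0.52603718  0.05664867  0.35100353] [0.01870625 0.02348454 0.01018168]
[423.27884326 261.64509401 100.67285039] [0.45169711 0.44968149 0.34982934] [ 0.08162622 -0.00651371 -0.00775188]
[423.34242389 261.68600106 100.83053321] [0.08917034 0.60907755 0.35963213] [ 0.03461743 -0.01027164  0.02627845]
time: 17.3
position: [423.3, 261.7, 78.7]
tool_rot: [-1.571, -0.0, 1.787]
ft_force: [0.7, 0.4, 0.2]
finger_gap: 13.7
[423.36121174 261.67431286  78.86154148] [ 0.40743196  0.3191415  -0.19577686] [0.01397156 0.00812925 0.03093082]
[423.34788346 261.66288278  78.87058007] [ 1.02895306  0.0317499  -0.2763845 ] [-0.00785553 -0.05599448  0.01426773]
[423.33534176 261.67326982  78.83601648] [ 0.41161311  0.50404933 -0.49783672] [ 0.06411708 -0.01601465 -0.03134977]
```

```bash
python3 -m crank '[0,0,-0.001,0,0,0,0,0,0,0,0,0,0,0,0,0,0,0]'; python3 -m crank '[0,0,0,0,0,0,0,0,0,0,0,0,0,0,0,0,0,0,0,0,0,0,0,0,0,0,0,0,0,0,0,0,0,0,0,0,0,0,0,0,0,0,0,0,0,0,0,0,0,0,0,0,0,0]' -1;python3 -c "
from h import *
im,*C=cam('wrist');cv2.imwrite('pics/w14.png',cv2.resize(im[130:320,130:370],None,fx=3,fy=3,interpolation=3))"
```

```text
time: 17.75
position: [423.2, 261.6, 77.7]
tool_rot: [-1.571, 0.0, 1.787]
ft_force: [-0.9, -0.3, 0.7]
finger_gap: 13.7
time: 18.65
position: [423.2, 261.6, 77.6]
tool_rot: [-1.571, 0.0, 1.787]
ft_force: [-0.2, 0.0, -0.7]
finger_gap: 81.0
```

View pics/w14.png

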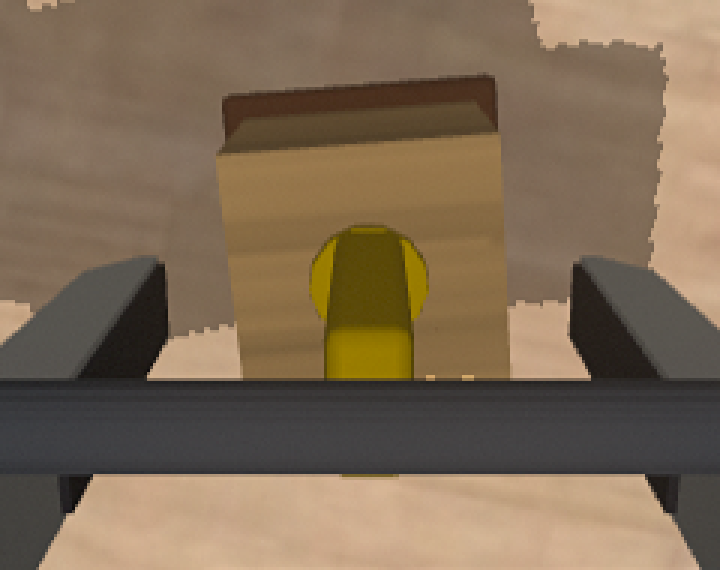

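```bash
python3 -m crank '[0,0,0.015,0,0,0,0,0,0.02,0,0,0,0,0,0.02,0,0,0,0,0,0.02,0,0,0,0,0,0.02,0,0,0,0,0,0.02,0,0,0,0.009,-0.017,0,0,0,0,0.009,-0.017,0,0,0,0,0.009,-0.017,0,0,0,0,0.009,-0.017,0,0,0,0,0.009,-0.017,0,0,0,0,0.009,-0.017,0,0,0,0,0.009,-0.017,0,0,0,0,0.009,-0.017,0,0,0,0,0.009,-0.017,0,0,0,0,0,0,0,0,0,0,0,0,0,0,0,0]';python3 -c "
from h import *
im,*C=cam('wrist');cv2.imwrite('pics/w15.png',im);print(proj(*C,[458,94.5,50]),C[2])
u,v=map(int,proj(*C,[458,94.5,50]));u0,v0=u-45,v-35;print(u0,v0)
cv2.imwrite('pics/w15z.png',cv2.resize(im[v0:v0+70,u0:u0+90],None,fx=8,fy=8,interpolation=2))
im,*C=cam('side');cv2.imwrite('pics/side15.png',cv2.resize(im[180:260,190:300],None,fx=7,fy=7,interpolation=3))"
```

```text
time: 20.4
position: [504.2, 108.7, 193.4]
tool_rot: [-1.571, -0.0, 1.786]
ft_force: [-0.6, 0.3, 0.2]
finger_gap: 92.8
[249.17123736 136.15288769] [440.40924012  94.20913909 347.54361623]
204 101
```

View pics/w15.png

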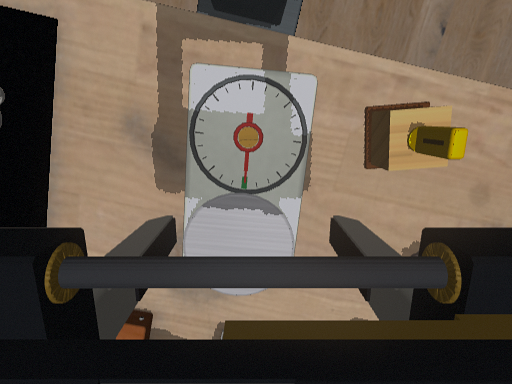

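View pics/w15z.png

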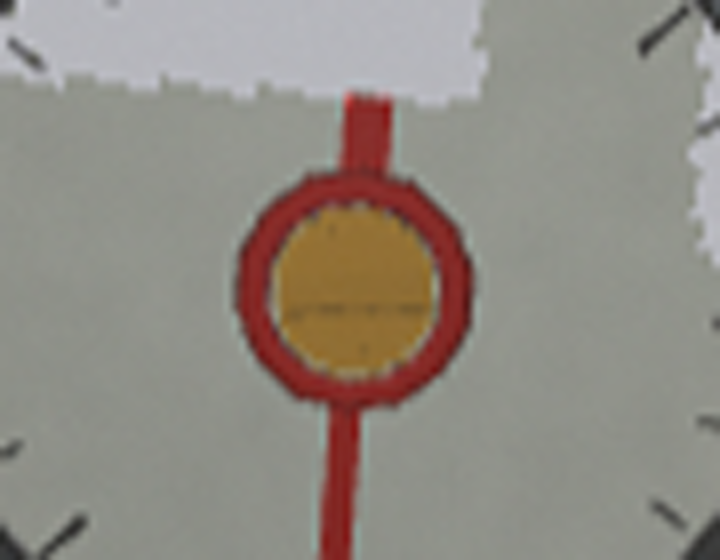

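View pics/side15.png

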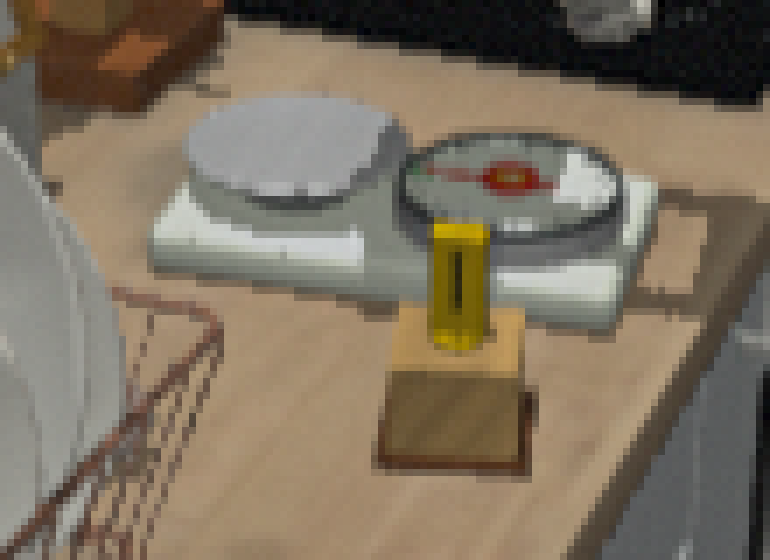

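Tool seated just as at the start. A close look at the pointer's end against the band from above:

```bash
python3 -c "
import cv2
im=cv2.imread('pics/w15.png');cv2.imwrite('pics/w15g.png',cv2.resize(im[150:200,215:280],None,fx=10,fy=10,interpolation=2))"
```

```text
(no output)
```

View pics/w15g.png

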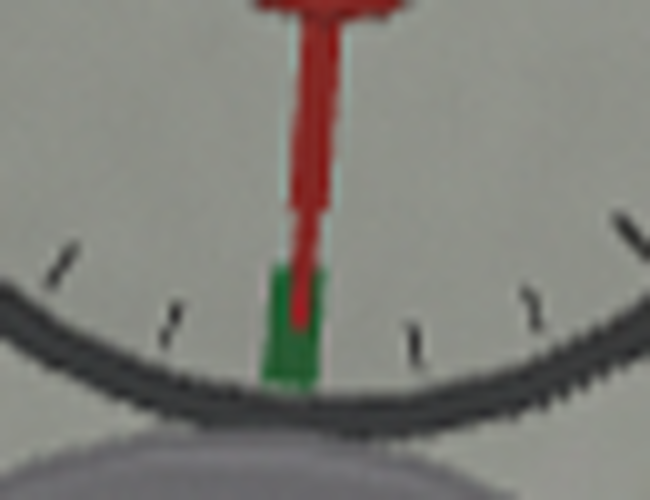

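```bash
python3 -c "
from cell import bot
print(bot.finish_job())"
```

```text
the job is handed in; nothing more can be done
None
```

The scale's pointer is in the green zero band and the tool is back in its stand, released. I handed the job in at about 20 s of the 64 s allowed; no verdict was reported.

- **Turning the screw:** I set the blade into the slot at a light press of about 2.6 N. I then turned it clockwise about 57° in three steps, checking the camera after each. Before lifting out, I turned the blade back 6° so it no longer loaded the screw.
- **Forces:** the wrist readings I took showed about 6 N at most on the tool. That includes a sideways load of up to 5.6 N from a slight offset, which I eased by shifting about 1.5 mm.
- **Last checks:** seen nearly from above, the pointer tip is about 0.01 rad from the middle of the band. The tool's flange lies on the stand, and the side view looks the same as at the start. The gripper is open and about 115 mm higher, clear of everything.
- **Disagreements:**
  - The scene and side cameras differed by up to about 14 mm in my first rough fixes, so I relied on the wrist camera.
  - The wrist camera's estimates of the dial centre differed by about 1 to 1.5 mm between views, which was within the tolerance.
- **Not checked:** I did not measure whether the other objects moved. The arm kept clear of them and I felt no unexpected contact.

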